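# Shake three closed cases and hold out the one that rattles

### The job

One of the three closed aluminium cases on the plywood strip has a loose steel ball inside; the other two are packed tight and weigh about the same. Working from the left case to the right one, lift each clear, give it a brisk shake along its length and set it back upright on its marked place, to find the one that rattles. Then finish while holding the rattling case, still and level, over the middle of the empty round sieve, about a hand's breadth above its rim, with the other two standing on their places and the beaker, weight and bottle undisturbed.

Things in the scene. Friction and masses are not known exactly. Their poses are not given: they have to be found in the camera images.
- case_left: the case that starts on the left place (seen from the robot): closed aluminium case 150 x 52 x 50 mm (x, y, z), about 500 g; origin at the centre of its underside, z up, x along its length. One of the three, not always the same, hides a loose 300 g steel ball that rolls up to 51 mm to each side of the middle along x and knocks on the ends (felt at the wrist as a moment of up to 0.15 Nm either way); the others are packed solid
- case_middle: the case that starts on the middle place (seen from the robot): closed aluminium case 150 x 52 x 50 mm (x, y, z), about 500 g; origin at the centre of its underside, z up, x along its length. One of the three, not always the same, hides a loose 300 g steel ball that rolls up to 51 mm to each side of the middle along x and knocks on the ends (felt at the wrist as a moment of up to 0.15 Nm either way); the others are packed solid
- case_right: the case that starts on the right place (seen from the robot): closed aluminium case 150 x 52 x 50 mm (x, y, z), about 500 g; origin at the centre of its underside, z up, x along its length. One of the three, not always the same, hides a loose 300 g steel ball that rolls up to 51 mm to each side of the middle along x and knocks on the ends (felt at the wrist as a moment of up to 0.15 Nm either way); the others are packed solid
- strip: fixed plywood strip, 170 x 280 x 6 mm, flat on the bench, with three outlined places in a row along its y axis, 105 mm apart, the cases' length along its x axis; origin under its centre; its +y end is the left one seen from the robot
- place_left (a point): centre of the left outlined place (162 x 64 mm) on the strip's top, 6 mm over the bench; its case starts within 8 mm of it. A shake counts while the case is gripped, 30 mm or more above the strip, and swings more than 20 mm sideways off this point at over 0.2 m/s, or rocks more than 0.15 rad at over 1 rad/s
- place_middle (a point): centre of the middle outlined place (162 x 64 mm) on the strip's top, 6 mm over the bench; its case starts within 8 mm of it. A shake counts while the case is gripped, 30 mm or more above the strip, and swings more than 20 mm sideways off this point at over 0.2 m/s, or rocks more than 0.15 rad at over 1 rad/s
- place_right (a point): centre of the right outlined place (162 x 64 mm) on the strip's top, 6 mm over the bench; its case starts within 8 mm of it. A shake counts while the case is gripped, 30 mm or more above the strip, and swings more than 20 mm sideways off this point at over 0.2 m/s, or rocks more than 0.15 rad at over 1 rad/s
- sieve: fixed empty round brass sieve, 209 mm outer diameter, 58 mm high, standing in the big black tray (rim 75 mm over the bench); origin at the centre of its underside, 14 mm over the bench, so its rim lies at 72 mm
- beaker: small clear beaker, 62 mm diameter, 78 mm high, loose bystander; origin at the centre of its underside
- check_weight: brass check weight with knob, 34 mm diameter, 46 mm high, 500 g, loose bystander; origin at the centre of its underside
- amber_bottle: small amber bottle with white cap, 47 mm diameter, 87 mm high, loose bystander; origin at the centre of its underside
Not all that is in view belongs to the job. Leave any purple look-alike of the case_middle alone.

How it is judged:
On the way, in this order (a step that is already met when the one before it is completed fails the run):
1. the left case is lifted clear and shaken (height (world z) of case_left above 0.035 m and contact force between the fingers and case_left above 0.5 N and ((linear speed of case_left above 0.2 m/s and horizontal distance between case_left and place_left above 0.02 m) or (angular speed of case_left above 1 rad/s and angle between case_left's own z axis and vertical above 0.15 rad))).
2. the middle case is lifted clear and shaken (height (world z) of case_middle above 0.035 m and contact force between the fingers and case_middle above 0.5 N and ((linear speed of case_middle above 0.2 m/s and horizontal distance between case_middle and place_middle above 0.02 m) or (angular speed of case_middle above 1 rad/s and angle between case_middle's own z axis and vertical above 0.15 rad))).
3. the right case is lifted clear and shaken (height (world z) of case_right above 0.035 m and contact force between the fingers and case_right above 0.5 N and ((linear speed of case_right above 0.2 m/s and horizontal distance between case_right and place_right above 0.02 m) or (angular speed of case_right above 1 rad/s and angle between case_right's own z axis and vertical above 0.15 rad))).
At the end, for the whole second after the job is handed in: The case with the loose ball is gripped, still, level within 0.2 rad, its underside 100 to 260 mm over the bench and within 40 mm of the sieve's centre sideways; the other two cases stand upright and at rest, each within 30 mm of the centre of its own marked place (((distance between steel_ball_c0 and case_left below 0.075 m and height (world z) of case_left between 0.1 and 0.26 m and horizontal distance between case_left and sieve below 0.04 m and angle between case_left's own z axis and vertical below 0.2 rad and linear speed of each of case_left, case_middle, case_right below 0.03 m/s and contact force between the fingers and case_left above 1 N and height (world z) of each of case_middle, case_right below 0.012 m and angle between each of case_middle, case_right's own z axis and vertical below 0.1 rad and horizontal distance between case_middle and place_middle below 0.03 m and horizontal distance between case_right and place_right below 0.03 m) or (distance between steel_ball_c0 and case_middle below 0.075 m and height (world z) of case_middle between 0.1 and 0.26 m and horizontal distance between case_middle and sieve below 0.04 m and angle between case_middle's own z axis and vertical below 0.2 rad and linear speed of each of case_middle, case_left, case_right below 0.03 m/s and contact force between the fingers and case_middle above 1 N and height (world z) of each of case_left, case_right below 0.012 m and angle between each of case_left, case_right's own z axis and vertical below 0.1 rad and horizontal distance between case_left and place_left below 0.03 m and horizontal distance between case_right and place_right below 0.03 m) or (distance between steel_ball_c0 and case_right below 0.075 m and height (world z) of case_right between 0.1 and 0.26 m and horizontal distance between case_right and sieve below 0.04 m and angle between case_right's own z axis and vertical below 0.2 rad and linear speed of each of case_right, case_left, case_middle below 0.03 m/s and contact force between the fingers and case_right above 1 N and height (world z) of each of case_left, case_middle below 0.012 m and angle between each of case_left, case_middle's own z axis and vertical below 0.1 rad and horizontal distance between case_left and place_left below 0.03 m and horizontal distance between case_middle and place_middle below 0.03 m))); the arm keeps its last pose, push and grip.
It fails at once if a bystander is shifted by more than 30 mm (distance of any of beaker, check_weight, amber_bottle from where it was at the start of the episode above 0.03 m).
It also fails if it takes over 72 s, if anything falls off the work surface, if the arm or the gripper's body presses on something with over 40 N, if the wrist force passes 120 N, or if a joint passes its speed limit or range.

### The arm

A 6-joint arm with a two-finger parallel gripper is mounted at the origin on a cart in front of the work surface, level with it; the furniture and walls round the work are solid. World frame = base frame: x ahead of the robot, y to its left, z up, the work surface at z = 0. Lengths are in m, angles in rad, forces in N, time in s.
With the tool pointing down it reaches from about 0.3 to 0.775 m from the base axis. Payload 14.6 kg.
Tool frame: the origin (TCP) lies midway between the tips of the shut fingers; the grasp point (between the pads) lies 19 mm behind it (ctrl.pinch_z is the distance from the TCP to the grasp point, in m); z points along the fingers, y is the line along which they close (so a half turn about z gives the same grasp; the last joint's range is limited). The gripper opens to 94 mm and grips with 3 to 60 N. Pads are 16 mm wide; open, the fingers measure 119 mm over their backs; the gripper's body (75 mm by 177 mm) begins 78 mm behind the grasp point.
Start: joints at [1.053, 0.3, 1.521, -0, 1.321, -0.067], TCP at [0.24, 0.495, 0.205] pointing down, gripper open.
Joint ranges: [-3.03, 3.03], [-0.79, 2.21], [0.23, 2.52], [-1.04, 4.18], [0, 3.07], [-2.55, 2.55]. Speed limits (rad/s): [2.22, 2.22, 2.57, 3.14, 3.14, 3.14].

### API

Orientations are given as [roll, pitch, yaw] about the fixed x, y, z axes, in that order (R = Rz(yaw) Ry(pitch) Rx(roll)).
In Python, from station import ctrl gives the robot as it stands.
- The arm moves only by the tool jog_arm, never from a script. Its argument "motion" is a list of rows, each a list of 7 numbers: the shift along the tool's x, y, z in m, then the turn, a rotation vector about the tool's x, y, z in rad, then the opening, from -1 (shut) to 1 (fully open). In form: [[tx, ty, tz, rx, ry, rz, gripper], ...]. A call has 1 to 5 rows; each row shifts and turns the commanded pose from where the row before left it, along the tool's axes as they then stand; what a row does not reach is not made up. A row lasts 1/10 s, in which the tool goes at most 50 mm and 8.59 degrees, less where a joint would pass 70% of its speed; a pose out of reach is approached as far as the arm can. A call is refused whole if a number of a shift passes 0.05 or a number of a turn 0.15, either way. A call with a gripper value outside its range is refused whole. The fingers move at their own pace and stop on an object; "squeeze" is the grip in N (left out, the last holds). Time passes only in rows, so rows that do not move let the fingers close. It gives the time, the measured TCP pose, the force, the opening and the grip force at its end, in the units of the state.
- ctrl.get_obs(): the state, without advancing time (a new reading comes with each control period).
- ctrl.camera(name): name is "side" or "top"; returns the picture (400x640x3 uint8, red, green, blue); there is no depth.
- ctrl.camera_model(name): a dict with "intrinsics" (3x3 intrinsics, pixels), "rvec" (rotation vector, rad) and "tvec" (3), from world to camera coordinates, as OpenCV has them. Camera axes: x right, y down, z forward; pixel columns grow to the right and rows downward; lengths in m; the calibration is good to about 2 mm. A picture is of the moment at which its call begins. camera_model takes no time and is no camera call.
- ctrl.hand_in(): hands the job in; it is judged then, once.
The state is a dict: "time_s": time; "qpos": joint angles; "joint_vel": joint speeds; "tau": joint torques, N m; "ee_pos": TCP position; "eef_rot": TCP orientation; "force": force on the tool from outside, world axes, zero at the start; "moment": the same for the moment, N m; "grip_width": finger opening in m; "grip_force": force on a finger pad.
Only numpy, scipy, OpenCV 4.12 (cv2) and the standard library are available. Lean on these libraries where they do the work, as an engineer would, in place of code of your own. Each camera call takes 0.05 s, during which the arm holds its last target. There are 200 camera calls.

## Working session

There is one attempt and no reset: what is moved stays moved. The work goes in short steps, Python scripts to look and compute and a tool call to move; the robot and the scene stay as the last step left them, time stands still between calls to the robot, and variables do not carry over. Pictures are saved under pics/ and viewed, at most 10 in all, crops included, and the job is handed in when it is done.

Besides the shell and the picture viewer there is one more tool, called after "Request:" by a JSON object that holds its "api" and its "payload". jog_arm: Moves the arm, as the interface text tells. Its arguments: {"type":"object","properties":{"motion":{"type":"array"},"squeeze":{"type":"number"}},"required":["motion"]}

```bash
mkdir -p pics; ls; python3 - <<'E'
from station import ctrl
import cv2
o=ctrl.get_obs();print(o, ctrl.pinch_z)
for n in("top","side"):
    cv2.imwrite(f"pics/{n}0.png",ctrl.camera(n)[:,:,::-1]);print(ctrl.camera_model(n))
E
```

```text
pics
{'time_s': 0.0, 'qpos': array([ 1.05339712e+00,  3.00508970e-01,  1.52158390e+00,  4.54981701e-06,
        1.32069035e+00, -6.66080154e-02]), 'joint_vel': array([-1.63682118e-03, -1.99423051e-03,  1.56038538e-03, -8.54791016e-05,
       -7.62437887e-04, -2.96572348e-04]), 'tau': array([ 1.52254630e-03, -5.31798720e+01, -3.52737129e+01,  7.09382258e-02,
        2.43862916e-02, -9.44569138e-05]), 'ee_pos': array([0.23949831, 0.49482533, 0.20486436]), 'eef_rot': array([-3.14040502e+00, -8.36400352e-05,  2.69080029e+00]), 'force': array([-0.19718802,  0.32556333,  0.03401188]), 'moment': array([-0.03509526, -0.04468655,  0.03187532]), 'grip_force': 0.0, 'grip_width': 0.09397682862352277} 0.0188
{'intrinsics': array([[372.60806579,   0.        , 321.7059637 ],
       [  0.        , 372.60806579, 201.85541594],
       [  0.        ,   0.        ,   1.        ]]), 'rvec': array([ 2.17734185, -2.24050878,  0.07030973]), 'tvec': array([-0.2521885 ,  0.57591798,  1.03168017])}
{'intrinsics': array([[395.88475641,   0.        , 320.92157399],
       [  0.        , 395.88475641, 197.64958041],
       [  0.        ,   0.        ,   1.        ]]), 'rvec': array([ 1.96407052,  0.07635262, -0.0741966 ]), 'tvec': array([-0.54486854, -0.04670995,  1.33830206])}
```

View pics/top0.png

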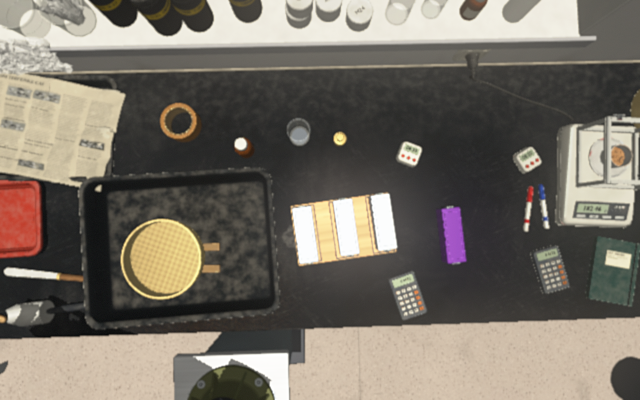

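View pics/side0.png

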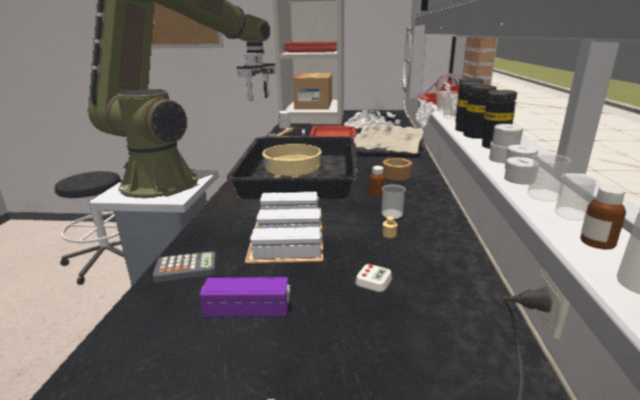

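The top view shows the cases at about (303,233), (345,227) and (383,222), the strip around (344,230), and the sieve centred near (161,259). The beaker is at (298,132), the weight at (340,138) and the bottle at (243,146). The purple look-alike is at (453,235).

```bash
cat > h.py <<'E'
from station import ctrl
import numpy as np, cv2
def cast(n,uv,z):
    m=ctrl.camera_model(n);R=cv2.Rodrigues(m["rvec"])[0];t=m["tvec"]
    p=cv2.undistortPoints(np.float32(uv).reshape(-1,1,2),m["intrinsics"],None)[:,0]
    d=np.c_[p,np.ones(len(p))]@R; c=-R.T@t
    return (c+d*((z-c[2])/d[:,2])[:,None])[:,:2]
def proj(n,P):
    m=ctrl.camera_model(n)
    return cv2.projectPoints(np.float32(P).reshape(-1,3),m["rvec"],m["tvec"],m["intrinsics"],None)[0][:,0]
def blobs(im,mask,z,amin=200,n="top"):
    c,_=cv2.findContours(mask.astype(np.uint8),cv2.RETR_EXTERNAL,cv2.CHAIN_APPROX_NONE)
    for k in c:
        if cv2.contourArea(k)<amin: continue
        w=cast(n,k[:,0].astype(float),z).astype(np.float32)
        (x,y),s,_=cv2.minAreaRect(w); b=cv2.boxPoints(((x,y),s,_))
        e=max((b[1]-b[0],b[2]-b[1]),key=np.linalg.norm); a=np.arctan2(e[1],e[0])
        a=(a+np.pi/2)%np.pi-np.pi/2
        print(np.round([x,y],4),"size",np.round(s,3),"yaw",round(float(a),3),"px",k[:,0].mean(0).round())
E
python3 - <<'E'
from h import *
im=cv2.imread("pics/top0.png")
print(proj("top",[[0,0,0],[.24,.495,.2]]), -cv2.Rodrigues(ctrl.camera_model("top")["rvec"])[0].T@ctrl.camera_model("top")["tvec"])
roi=np.zeros(im.shape[:2],bool);roi[185:275,285:405]=1
sat=cv2.cvtColor(im,cv2.COLOR_BGR2HSV)
print("cases");blobs(im,(im.min(2)>190)&roi,.056)
print("strip");blobs(im,(im.max(2)>110)&roi,.006,2000)
roi[:]=0;roi[205:310,110:215]=1
m=((sat[:,:,1]>60)&(sat[:,:,2]>130)&roi).astype(np.uint8)
m=cv2.morphologyEx(m,cv2.MORPH_OPEN,np.ones((9,9)))
c=max(cv2.findContours(m,0,1)[0],key=cv2.contourArea)
w=cast("top",c[:,0].astype(float),.072).astype(np.float32);print("sieve",cv2.minEnclosingCircle(w))
for nm,p,z in(("bkr",(298,130),.05),("wt",(340,138),.03),("bot",(242,145),.08)):print(nm,cast("top",[p],z))
E
```

```text
[[230.624   409.85754]
 [-14.143   354.74582]] [ 0.52320603 -0.24688199  1.06063626]
cases
[ 0.4807 -0.2204] size [0.155 0.053] yaw 0.108 px [305. 234.]
[ 0.4977 -0.3314] size [0.151 0.053] yaw 0.109 px [346. 227.]
[ 0.5087 -0.4327] size [0.151 0.051] yaw 0.107 px [383. 222.]
strip
[ 0.492  -0.3281] size [0.175 0.289] yaw -1.461 px [343. 229.]
sieve ((0.4346733093261719, 0.14450496435165405), 0.10461807250976562)
bkr [[ 0.76543239 -0.20870862]]
wt [[ 0.7448227  -0.32450378]]
bot [[ 0.72185858 -0.06106624]]
```

```bash
cat >> h.py <<'E'
from scipy.spatial.transform import Rotation as Rn
def plan(p,yaw=0.108,n=1,show=True):
    "remaining shift in tool axes, split in n rows, for a tool-down pose at p"
    o=ctrl.get_obs(); R=Rn.from_euler("xyz",o["eef_rot"]); G=Rn.from_euler("xyz",[np.pi,0,yaw])
    dr=(R.inv()*G).as_rotvec(); d=(np.array(p)-o["ee_pos"])/n
    print("total",np.round(R.inv().apply(d*n),3),"turn",dr.round(3))
    if n>1:
        for k in range(n):
            print(np.round((R*Rn.from_rotvec(dr*k/n)).inv().apply(d),3).tolist(),np.round(dr/n,3))
E
python3 -c "
from h import *
plan([.481,-.2195,.15],n=20)"
```

```text
total [-0.529 -0.538  0.055] turn [-0.000e+00  1.000e-03  2.583e+00]
[-0.026, -0.027, 0.003] [-0.     0.     0.129]
[-0.03, -0.023, 0.003] [-0.     0.     0.129]
[-0.032, -0.019, 0.003] [-0.     0.     0.129]
[-0.035, -0.015, 0.003] [-0.     0.     0.129]
[-0.036, -0.01, 0.003] [-0.     0.     0.129]
[-0.037, -0.006, 0.003] [-0.     0.     0.129]
[-0.038, -0.001, 0.003] [-0.     0.     0.129]
[-0.037, 0.004, 0.003] [-0.     0.     0.129]
[-0.037, 0.009, 0.003] [-0.     0.     0.129]
[-0.035, 0.014, 0.003] [-0.     0.     0.129]
[-0.033, 0.018, 0.003] [-0.     0.     0.129]
[-0.031, 0.022, 0.003] [-0.     0.     0.129]
[-0.027, 0.026, 0.003] [-0.     0.     0.129]
[-0.024, 0.029, 0.003] [-0.     0.     0.129]
[-0.02, 0.032, 0.003] [-0.     0.     0.129]
[-0.016, 0.034, 0.003] [-0.     0.     0.129]
[-0.011, 0.036, 0.003] [-0.     0.     0.129]
[-0.006, 0.037, 0.003] [-0.     0.     0.129]
[-0.002, 0.038, 0.003] [-0.     0.     0.129]
[0.003, 0.038, 0.003] [-0.     0.     0.129]
```

Request:
{"api": "jog_arm", "payload": {"motion": [[-0.026, -0.027, 0.003, 0, 0, 0.129, 1], [-0.03, -0.023, 0.003, 0, 0, 0.129, 1], [-0.032, -0.019, 0.003, 0, 0, 0.129, 1], [-0.035, -0.015, 0.003, 0, 0, 0.129, 1], [-0.036, -0.01, 0.003, 0, 0, 0.129, 1]]}}

```text
time_s: 0.6
ee_pos: [0.3002, 0.3156, 0.1901]
eef_rot: [-3.141, 0.0, 2.041]
force: [0.8, -0.4, 0.8]
grip_width: 0.094
grip_force: 0.0
```

Request:
{"api": "jog_arm", "payload": {"motion": [[-0.037, -0.006, 0.003, 0, 0, 0.129, 1], [-0.038, -0.001, 0.003, 0, 0, 0.129, 1], [-0.037, 0.004, 0.003, 0, 0, 0.129, 1], [-0.037, 0.009, 0.003, 0, 0, 0.129, 1], [-0.035, 0.014, 0.003, 0, 0, 0.129, 1]]}}

```text
time_s: 1.1
ee_pos: [0.3604, 0.137, 0.1753]
eef_rot: [3.142, -0.0, 1.396]
force: [0.3, 0.2, -0.2]
grip_width: 0.094
grip_force: 0.0
```

Request:
{"api": "jog_arm", "payload": {"motion": [[-0.033, 0.018, 0.003, 0, 0, 0.129, 1], [-0.031, 0.022, 0.003, 0, 0, 0.129, 1], [-0.027, 0.026, 0.003, 0, 0, 0.129, 1], [-0.024, 0.029, 0.003, 0, 0, 0.129, 1], [-0.02, 0.032, 0.003, 0, 0, 0.129, 1]]}}

```text
time_s: 1.6
ee_pos: [0.421, -0.0416, 0.1602]
eef_rot: [-3.141, 0.0, 0.75]
force: [0.7, 0.2, 0.2]
grip_width: 0.0938
grip_force: 0.0
```

Request:
{"api": "jog_arm", "payload": {"motion": [[-0.016, 0.034, 0.003, 0, 0, 0.129, 1], [-0.011, 0.036, 0.003, 0, 0, 0.129, 1], [-0.006, 0.037, 0.003, 0, 0, 0.129, 1], [-0.002, 0.038, 0.003, 0, 0, 0.129, 1], [0.003, 0.038, 0.003, 0, 0, 0.129, 1]]}}

```text
time_s: 2.1
ee_pos: [0.481, -0.2206, 0.145]
eef_rot: [-3.141, 0.0, 0.105]
force: [1.0, 0.0, -0.5]
grip_width: 0.0941
grip_force: 0.0
```

```bash
python3 -c "
from h import *
o=ctrl.get_obs();print(o)
plan([.481,-.2200,.017])
cv2.imwrite('pics/s1.png',ctrl.camera('side')[:,:,::-1])"
```

```text
{'time_s': 2.1, 'qpos': array([-4.99185742e-01,  3.12372306e-01,  1.65153038e+00,  4.69113271e-05,
        1.17817844e+00,  9.66260999e-01]), 'joint_vel': array([-0.51453687,  0.57299646, -0.67177573,  0.00114203,  0.09586096,
        0.76730502]), 'tau': array([ 2.46976331e+00, -5.62396359e+01, -2.84724712e+01, -4.18246177e-02,
       -2.48130681e-01, -1.70904726e+00]), 'ee_pos': array([ 0.48103527, -0.2205821 ,  0.14503731]), 'eef_rot': array([-3.14127936e+00,  3.77267939e-04,  1.05331685e-01]), 'force': array([ 0.986074  ,  0.02243718, -0.49753475]), 'moment': array([ 0.00265571,  0.14687188, -0.03419841]), 'grip_force': 0.0, 'grip_width': 0.09407279624325911}
total [ 0.    -0.001  0.128] turn [-0.     0.    -0.003]
```

Request:
{"api": "jog_arm", "payload": {"motion": [[0, 0, 0.04, 0, 0, 0, 1], [0, 0, 0.04, 0, 0, 0, 1], [0, 0, 0.03, 0, 0, 0, 1], [0, 0, 0.018, 0, 0, 0, 1], [0, 0, 0, 0, 0, 0, 1]]}}

```text
time_s: 2.65
ee_pos: [0.4795, -0.2182, 0.015]
eef_rot: [-3.139, 0.004, 0.111]
force: [0.1, 1.0, 0.0]
grip_width: 0.094
grip_force: 0.0
```

Request:
{"api": "jog_arm", "payload": {"motion": [[0, 0, 0, 0, 0, 0, -1], [0, 0, 0, 0, 0, 0, -1], [0, 0, 0, 0, 0, 0, -1], [0, 0, 0, 0, 0, 0, -1], [0, 0, 0, 0, 0, 0, -1]], "squeeze": 50}}

```text
time_s: 3.15
ee_pos: [0.4811, -0.2191, 0.0179]
eef_rot: [3.141, -0.001, 0.111]
force: [0.1, -0.9, 0.0]
grip_width: 0.0576
grip_force: 0.0
```

```bash
python3 -c "
from h import *
o=ctrl.get_obs();print(o['ee_pos'],o['grip_width'],o['grip_force'],o['force'],o['moment'])"
```

```text
[ 0.481085   -0.21912328  0.01790452] 0.05755500657320742 0.0 [ 0.05278511 -0.86014652  0.02126976] [ 0.02629897  0.09990976 -0.00237134]
```

Request:
{"api": "jog_arm", "payload": {"motion": [[0, 0, 0, 0, 0, 0, -1], [0, 0, 0, 0, 0, 0, -1], [0, 0, 0, 0, 0, 0, -1], [0, 0, -0.02, 0, 0, 0, -1], [0, 0, -0.04, 0, 0, 0, -1]]}}

```text
time_s: 3.65
ee_pos: [0.479, -0.2181, 0.0751]
eef_rot: [-3.138, 0.006, 0.111]
force: [0.5, 0.1, -4.6]
grip_width: 0.0515
grip_force: 50.0
```

Request:
{"api": "jog_arm", "payload": {"motion": [[0, 0, -0.02, 0, 0, 0, -1], [0, 0, 0, 0, 0, 0, -1], [0, 0, 0, 0, 0, 0, -1]]}}

```text
time_s: 3.95
ee_pos: [0.4804, -0.2188, 0.0962]
eef_rot: [-3.141, 0.001, 0.111]
force: [0.3, 0.6, -5.8]
grip_width: 0.0516
grip_force: 50.0
```

```bash
python3 -c "
from h import *
o=ctrl.get_obs();print(o['ee_pos'],o['grip_width'],o['grip_force'],o['force'],o['moment'])
cv2.imwrite('pics/s2.png',ctrl.camera('side')[100:300,150:400,::-1])"
```

```text
[ 0.48036023 -0.21876868  0.09622621] 0.051620941208965945 49.99979518353939 [ 0.2841307   0.60019008 -5.84412263] [-0.01862029  0.1466719   0.02813494]
```

View pics/s2.png

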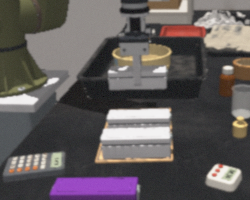

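The left case is gripped and off the strip, with the other two still in place. Now I'll shake it along its length, then tilt it each way and read the moment.

Request:
{"api": "jog_arm", "payload": {"motion": [[0.045, 0, 0, 0, 0, 0, -1], [-0.045, 0, 0, 0, 0, 0, -1], [-0.045, 0, 0, 0, 0, 0, -1], [0.045, 0, 0, 0, 0, 0, -1], [0.045, 0, 0, 0, 0, 0, -1]]}}

```text
time_s: 4.5
ee_pos: [0.5237, -0.2138, 0.0954]
eef_rot: [-3.139, 0.004, 0.108]
force: [1.0, -1.2, -2.9]
grip_width: 0.0518
grip_force: 50.0
```

```bash
echo "from h import *
o=ctrl.get_obs();print(o['time_s'],o['ee_pos'].round(4),o['grip_width'].round(4),o['force'].round(2),o['moment'].round(3))" >r.py; python3 r.py
```

```text
Traceback (most recent call last):
  File "r.py", line 2, in <module>
    o=ctrl.get_obs();print(o['time_s'],o['ee_pos'].round(4),o['grip_width'].round(4),o['force'].round(2),o['moment'].round(3))
                                                            ^^^^^^^^^^^^^^^^^^^^^
AttributeError: 'float' object has no attribute 'round'
```

Request:
{"api": "jog_arm", "payload": {"motion": [[-0.045, 0, 0, 0, 0, 0, -1], [0, 0, 0, 0, 0.12, 0, -1], [0, 0, 0, 0, 0, 0, -1], [0, 0, 0, 0, 0, 0, -1], [0, 0, 0, 0, 0, 0, -1]]}}

```text
time_s: 5.0
ee_pos: [0.4811, -0.219, 0.0971]
eef_rot: [-3.141, -0.118, 0.111]
force: [0.5, 0.3, -3.8]
grip_width: 0.0519
grip_force: 50.0
```

```bash
python3 r.py
```

```text
Traceback (most recent call last):
  File "r.py", line 2, in <module>
    o=ctrl.get_obs();print(o['time_s'],o['ee_pos'].round(4),o['grip_width'].round(4),o['force'].round(2),o['moment'].round(3))
                                                            ^^^^^^^^^^^^^^^^^^^^^
AttributeError: 'float' object has no attribute 'round'
```

Request:
{"api": "jog_arm", "payload": {"motion": [[0, 0, 0, 0, 0, 0, -1], [0, 0, 0, 0, 0, 0, -1]]}}

```text
time_s: 5.2
ee_pos: [0.4812, -0.2189, 0.0973]
eef_rot: [-3.142, -0.119, 0.111]
force: [1.5, 0.3, -5.9]
grip_width: 0.0518
grip_force: 50.0
```

```bash
python3 r.py
```

```text
Traceback (most recent call last):
  File "r.py", line 2, in <module>
    o=ctrl.get_obs();print(o['time_s'],o['ee_pos'].round(4),o['grip_width'].round(4),o['force'].round(2),o['moment'].round(3))
                                                            ^^^^^^^^^^^^^^^^^^^^^
AttributeError: 'float' object has no attribute 'round'
```

Request:
{"api": "jog_arm", "payload": {"motion": [[0, 0, 0, 0, -0.12, 0, -1], [0, 0, 0, 0, -0.12, 0, -1], [0, 0, 0, 0, 0, 0, -1], [0, 0, 0, 0, 0, 0, -1], [0, 0, 0, 0, 0, 0, -1]]}}

```text
time_s: 5.7
ee_pos: [0.4806, -0.2189, 0.0973]
eef_rot: [-3.141, 0.118, 0.111]
force: [-0.3, -0.6, -4.5]
grip_width: 0.0517
grip_force: 50.0
```

```bash
python3 r.py
```

```text
Traceback (most recent call last):
  File "r.py", line 2, in <module>
    o=ctrl.get_obs();print(o['time_s'],o['ee_pos'].round(4),o['grip_width'].round(4),o['force'].round(2),o['moment'].round(3))
                                                            ^^^^^^^^^^^^^^^^^^^^^
AttributeError: 'float' object has no attribute 'round'
```

Request:
{"api": "jog_arm", "payload": {"motion": [[0, 0, 0, 0, 0, 0, -1], [0, 0, 0, 0, 0, 0, -1]]}}

```text
time_s: 5.9
ee_pos: [0.4806, -0.2192, 0.0977]
eef_rot: [3.141, 0.119, 0.11]
force: [0.7, 0.4, -3.6]
grip_width: 0.0515
grip_force: 50.0
```

```bash
python3 r.py
```

```text
Traceback (most recent call last):
  File "r.py", line 2, in <module>
    o=ctrl.get_obs();print(o['time_s'],o['ee_pos'].round(4),o['grip_width'].round(4),o['force'].round(2),o['moment'].round(3))
                                                            ^^^^^^^^^^^^^^^^^^^^^
AttributeError: 'float' object has no attribute 'round'
```

Request:
{"api": "jog_arm", "payload": {"motion": [[0, 0, 0, 0, 0.12, 0, -1], [0, 0, 0, 0, 0, 0, -1]]}}

```text
time_s: 6.1
ee_pos: [0.4797, -0.2192, 0.0976]
eef_rot: [-3.142, -0.002, 0.11]
force: [-0.9, 0.4, -5.1]
grip_width: 0.0516
grip_force: 50.0
```

```bash
python3 r.py; python3 -c "
from h import *
plan([.482,-.222,.019])"
```

```text
total [0.002 0.003 0.079] turn [-0.    -0.002  0.002]Traceback (most recent call last):
  File "r.py", line 2, in <module>
    o=ctrl.get_obs();print(o['time_s'],o['ee_pos'].round(4),o['grip_width'].round(4),o['force'].round(2),o['moment'].round(3))
                                                            ^^^^^^^^^^^^^^^^^^^^^
AttributeError: 'float' object has no attribute 'round'
```

```bash
sed -i "s/o\['grip_width'\].round(4)/round(o['grip_width'],4)/" r.py; python3 r.py
```

```text
6.1 [ 0.4797 -0.2192  0.0976] 0.0516 [-0.87  0.41 -5.06] [-0.022  0.359  0.048]
```

Request:
{"api": "jog_arm", "payload": {"motion": [[0.045, 0, 0, 0, 0, 0, -1], [0.03, 0, 0, 0, 0, 0, -1], [-0.045, 0, 0, 0, 0, 0, -1], [-0.03, 0, 0, 0, 0, 0, -1], [0, 0, 0, 0, 0.12, 0, -1]]}}

```text
time_s: 6.6
ee_pos: [0.4796, -0.2189, 0.0969]
eef_rot: [-3.141, -0.117, 0.111]
force: [2.0, 0.6, -4.5]
grip_width: 0.0519
grip_force: 50.0
```

Request:
{"api": "jog_arm", "payload": {"motion": [[0, 0, 0, 0, 0, 0, -1], [0, 0, 0, 0, 0, 0, -1], [0, 0, 0, 0, 0, 0, -1], [0, 0, 0, 0, 0, 0, -1]]}}

```text
time_s: 7.0
ee_pos: [0.4814, -0.2189, 0.0974]
eef_rot: [-3.141, -0.118, 0.112]
force: [0.1, -0.2, -5.0]
grip_width: 0.0515
grip_force: 50.0
```

```bash
python3 r.py
```

```text
7.0 [ 0.4814 -0.2189  0.0974] 0.0515 [ 0.07 -0.17 -4.98] [0.021 0.112 0.005]
```

Request:
{"api": "jog_arm", "payload": {"motion": [[0, 0, 0, 0, -0.12, 0, -1], [0, 0, 0, 0, -0.12, 0, -1], [0, 0, 0, 0, 0, 0, -1], [0, 0, 0, 0, 0, 0, -1], [0, 0, 0, 0, 0, 0, -1]]}}

```text
time_s: 7.5
ee_pos: [0.4807, -0.2189, 0.0973]
eef_rot: [-3.141, 0.119, 0.111]
force: [-0.4, 0.2, -4.6]
grip_width: 0.0517
grip_force: 50.0
```

```bash
python3 r.py
```

```text
7.5 [ 0.4807 -0.2189  0.0973] 0.0517 [-0.44  0.18 -4.56] [ 0.007 -0.012 -0.009]
```

Request:
{"api": "jog_arm", "payload": {"motion": [[0, 0, 0, 0, 0, 0, -1], [0, 0, 0, 0, 0, 0, -1]]}}

```text
time_s: 7.7
ee_pos: [0.4806, -0.2192, 0.0977]
eef_rot: [3.142, 0.119, 0.11]
force: [0.5, 0.6, -4.7]
grip_width: 0.0516
grip_force: 50.0
```

```bash
python3 r.py; python3 -c "
from h import *
plan([.482,-.222,.019])"
```

```text
7.7 [ 0.4806 -0.2192  0.0977] 0.0516 [ 0.53  0.57 -4.68] [-0.012  0.108 -0.076]
total [0.01  0.003 0.078] turn [0.    0.119 0.002]
```

```bash
cat > s.py <<'E'
from h import *
L=[]
for k in range(8):
    ctrl.camera("top");o=ctrl.get_obs();L.append(np.r_[o["force"],o["moment"]])
L=np.array(L);print(o["time_s"],L.mean(0).round(3),"My",L[:,4].round(3))
E
python3 s.py
```

```text
8.1 [-2.180e-01  1.090e-01 -4.967e+00 -2.000e-03  1.420e-01  5.000e-03] My [0.174 0.152 0.134 0.18  0.118 0.132 0.141 0.104]
```

Request:
{"api": "jog_arm", "payload": {"motion": [[0, 0, 0, 0, 0.12, 0, -1], [0, 0, 0, 0, 0.12, 0, -1], [0, 0, 0, 0, 0, 0, -1], [0, 0, 0, 0, 0, 0, -1], [0, 0, 0, 0, 0, 0, -1]]}}

```text
time_s: 8.6
ee_pos: [0.4814, -0.2191, 0.0976]
eef_rot: [3.141, -0.118, 0.111]
force: [-0.2, -0.5, -4.8]
grip_width: 0.0518
grip_force: 50.0
```

```bash
python3 s.py;  python3 -c "
from h import *
plan([.482,-.222,.019])"
```

```text
9.0 [ 2.410e-01  9.000e-03 -4.966e+00  4.000e-03  1.720e-01 -3.000e-03] My [0.289 0.203 0.213 0.165 0.154 0.027 0.154 0.171]
total [-0.009  0.003  0.078] turn [-0.    -0.12   0.003]
```

The left case's moment barely changes between tilts (0.14 vs 0.17), so it's packed solid. I'll put it back.

Request:
{"api": "jog_arm", "payload": {"motion": [[0, 0, 0, 0, -0.12, 0, -1], [0, 0.003, 0.035, 0, 0, 0, -1], [0, 0, 0.03, 0, 0, 0, -1], [0, 0, 0.009, 0, 0, 0, -1], [0, 0, 0.005, 0, 0, 0, -1]]}}

```text
time_s: 9.5
ee_pos: [0.4811, -0.222, 0.0181]
eef_rot: [-3.141, 0.001, 0.111]
force: [-0.1, -0.2, -4.3]
grip_width: 0.0518
grip_force: 50.0
```

Request:
{"api": "jog_arm", "payload": {"motion": [[0, 0, 0, 0, 0, 0, -1], [0, 0, 0, 0, 0, 0, -1], [0, 0, 0, 0, 0, 0, 1], [0, 0, 0, 0, 0, 0, 1], [0, 0, 0, 0, 0, 0, 1]]}}

```text
time_s: 10.0
ee_pos: [0.4817, -0.2223, 0.0192]
eef_rot: [3.141, -0.001, 0.111]
force: [-0.2, 0.2, -0.2]
grip_width: 0.0725
grip_force: 0.0
```

Request:
{"api": "jog_arm", "payload": {"motion": [[0, 0, 0, 0, 0, 0, 1], [0, 0, 0, 0, 0, 0, 1], [0, 0, 0, 0, 0, 0, 1]]}}

```text
time_s: 10.3
ee_pos: [0.4813, -0.222, 0.0185]
eef_rot: [3.142, -0.0, 0.111]
force: [-0.0, 0.4, -0.3]
grip_width: 0.0934
grip_force: 0.0
```

```bash
python3 r.py;  python3 -c "
from h import *
plan([.4965,-.329,.11])"
```

```text
10.3 [ 0.4813 -0.222   0.0185] 0.0934 [-0.01  0.37 -0.32] [ 0.     0.139 -0.018]
total [ 0.003  0.108 -0.091] turn [ 0.    -0.     0.003]
```

Request:
{"api": "jog_arm", "payload": {"motion": [[0, 0, -0.035, 0, 0, 0, 1], [0, 0, -0.04, 0, 0, 0, 1], [0.002, 0.035, -0.02, 0, 0, 0, 1], [0.002, 0.04, 0, 0, 0, 0, 1], [0, 0.035, 0, 0, 0, 0, 1]]}}

```text
time_s: 10.8
ee_pos: [0.4979, -0.3326, 0.1144]
eef_rot: [3.14, -0.001, 0.111]
force: [0.9, -0.8, 0.1]
grip_width: 0.0936
grip_force: 0.0
```

Request:
{"api": "jog_arm", "payload": {"motion": [[0, 0, 0.02, 0, 0, 0, 1], [0, 0, 0.04, 0, 0, 0, 1], [0, 0, 0.025, 0, 0, 0, 1], [0, 0, 0.01, 0, 0, 0, 1], [0, 0, 0, 0, 0, 0, -1]]}}

```text
time_s: 11.3
ee_pos: [0.497, -0.3306, 0.0176]
eef_rot: [-3.14, 0.001, 0.111]
force: [0.4, -0.4, -0.5]
grip_width: 0.089
grip_force: 0.0
```

Request:
{"api": "jog_arm", "payload": {"motion": [[0, 0, 0, 0, 0, 0, -1], [0, 0, 0, 0, 0, 0, -1], [0, 0, 0, 0, 0, 0, -1], [0, 0, 0, 0, 0, 0, -1], [0, 0, 0, 0, 0, 0, -1]]}}

```text
time_s: 11.8
ee_pos: [0.4976, -0.3308, 0.019]
eef_rot: [3.142, -0.0, 0.111]
force: [-2.2, 3.3, 4.3]
grip_width: 0.0518
grip_force: 50.0
```

Request:
{"api": "jog_arm", "payload": {"motion": [[0, 0, 0, 0, 0, 0, -1], [0, 0, 0, 0, 0, 0, -1], [0, 0, 0, 0, 0, 0, -1], [0, 0, -0.02, 0, 0, 0, -1], [0, 0, -0.035, 0, 0, 0, -1]]}}

```text
time_s: 12.3
ee_pos: [0.4959, -0.3299, 0.0713]
eef_rot: [-3.138, 0.004, 0.111]
force: [1.0, -1.2, -4.4]
grip_width: 0.0517
grip_force: 50.0
```

```bash
python3 r.py
```

```text
12.3 [ 0.4959 -0.3299  0.0713] 0.0517 [ 0.96 -1.21 -4.43] [-0.052  0.112  0.038]
```

Middle case is lifted: shake it and tilt it.

Request:
{"api": "jog_arm", "payload": {"motion": [[0, 0, -0.025, 0, 0, 0, -1], [0.045, 0, 0, 0, 0, 0, -1], [0.03, 0, 0, 0, 0, 0, -1], [-0.045, 0, 0, 0, 0, 0, -1], [-0.045, 0, 0, 0, 0, 0, -1]]}}

```text
time_s: 12.8
ee_pos: [0.4819, -0.3317, 0.0959]
eef_rot: [-3.139, 0.003, 0.113]
force: [-0.9, -1.4, -5.1]
grip_width: 0.0518
grip_force: 50.0
```

Request:
{"api": "jog_arm", "payload": {"motion": [[-0.03, 0, 0, 0, 0, 0, -1], [0.045, 0, 0, 0, 0, 0, -1], [0, 0, 0, 0, 0.12, 0, -1], [0, 0, 0, 0, 0, 0, -1], [0, 0, 0, 0, 0, 0, -1]]}}

```text
time_s: 13.3
ee_pos: [0.4964, -0.3309, 0.0982]
eef_rot: [-3.141, -0.116, 0.11]
force: [-0.9, -0.8, -4.2]
grip_width: 0.0515
grip_force: 50.0
```

Request:
{"api": "jog_arm", "payload": {"motion": [[0, 0, 0, 0, 0, 0, -1], [0, 0, 0, 0, 0, 0, -1], [0, 0, 0, 0, 0, 0, -1]]}}

```text
time_s: 13.6
ee_pos: [0.4975, -0.3308, 0.0986]
eef_rot: [3.141, -0.119, 0.111]
force: [-0.6, -0.5, -4.7]
grip_width: 0.0515
grip_force: 50.0
```

```bash
python3 s.py
```

```text
14.0 [-0.061 -0.078 -5.088 -0.019  0.303  0.008] My [0.324 0.301 0.264 0.327 0.279 0.264 0.388 0.274]
```

Request:
{"api": "jog_arm", "payload": {"motion": [[0, 0, 0, 0, -0.12, 0, -1], [0, 0, 0, 0, -0.12, 0, -1], [0, 0, 0, 0, 0, 0, -1], [0, 0, 0, 0, 0, 0, -1], [0, 0, 0, 0, 0, 0, -1]]}}

```text
time_s: 14.5
ee_pos: [0.497, -0.3309, 0.0983]
eef_rot: [-3.141, 0.118, 0.111]
force: [0.1, -0.4, -5.2]
grip_width: 0.0519
grip_force: 50.0
```

```bash
python3 s.py;python3 r.py; python3 -c "
from h import *
plan([.494,-.327,.019])"
```

```text
14.9 [ 0.021  0.107 -4.774 -0.006 -0.007  0.014] My [-0.02  -0.015 -0.022 -0.014 -0.002  0.021  0.034 -0.036]
14.9 [ 0.4973 -0.331   0.0986] 0.0515 [ 0.27  0.13 -5.11] [ 0.021 -0.036  0.038]
total [ 0.007 -0.004  0.079] turn [0.    0.12  0.003]
```

The middle case rattles: its moment swings from +0.30 to −0.01 Nm. I'll set it back, then shake the right case as required.

Request:
{"api": "jog_arm", "payload": {"motion": [[0, 0, 0, 0, 0.12, 0, -1], [-0.003, -0.004, 0.035, 0, 0, 0, -1], [0, 0, 0.03, 0, 0, 0, -1], [0, 0, 0.009, 0, 0, 0, -1], [0, 0, 0.006, 0, 0, 0, -1]]}}

```text
time_s: 15.4
ee_pos: [0.4939, -0.3271, 0.0188]
eef_rot: [-3.141, 0.001, 0.111]
force: [-33.1, 24.6, 68.1]
grip_width: 0.0517
grip_force: 50.0
```

Request:
{"api": "jog_arm", "payload": {"motion": [[0, 0, 0, 0, 0, 0, -1], [0, 0, 0, 0, 0, 0, -1], [0, 0, 0, 0, 0, 0, 1], [0, 0, 0, 0, 0, 0, 1], [0, 0, 0, 0, 0, 0, 1]]}}

```text
time_s: 15.9
ee_pos: [0.4943, -0.3275, 0.0191]
eef_rot: [3.141, -0.001, 0.111]
force: [0.0, 0.0, -0.5]
grip_width: 0.0723
grip_force: 0.0
```

Request:
{"api": "jog_arm", "payload": {"motion": [[0, 0, 0, 0, 0, 0, 1], [0, 0, 0, 0, 0, 0, 1], [0, 0, 0, 0, 0, 0, 1]]}}

```text
time_s: 16.2
ee_pos: [0.494, -0.3273, 0.0185]
eef_rot: [3.142, -0.0, 0.111]
force: [-1.0, -0.5, -0.5]
grip_width: 0.0932
grip_force: 0.0
```

```bash
python3 r.py;  python3 -c "
from h import *
plan([.5085,-.4325,.11])"
```

```text
16.2 [ 0.494  -0.3273  0.0185] 0.0932 [-0.99 -0.47 -0.53] [-0.001  0.14  -0.026]
total [ 0.003  0.106 -0.092] turn [ 0.    -0.     0.003]
```

Request:
{"api": "jog_arm", "payload": {"motion": [[0, 0, -0.035, 0, 0, 0, 1], [0, 0, -0.04, 0, 0, 0, 1], [0.002, 0.035, -0.02, 0, 0, 0, 1], [0.001, 0.04, 0, 0, 0, 0, 1], [0, 0.031, 0, 0, 0, 0, 1]]}}

```text
time_s: 16.7
ee_pos: [0.5089, -0.4342, 0.1145]
eef_rot: [3.14, -0.001, 0.111]
force: [-0.5, 0.1, -0.5]
grip_width: 0.0941
grip_force: 0.0
```

Request:
{"api": "jog_arm", "payload": {"motion": [[0, 0, 0.02, 0, 0, 0, 1], [0, 0, 0.04, 0, 0, 0, 1], [0, 0, 0.025, 0, 0, 0, 1], [0, 0, 0.01, 0, 0, 0, 1], [0, 0, 0, 0, 0, 0, -1]]}}

```text
time_s: 17.2
ee_pos: [0.5083, -0.4319, 0.0175]
eef_rot: [-3.14, 0.001, 0.111]
force: [-0.1, 0.2, 0.2]
grip_width: 0.089
grip_force: 0.0
```

Request:
{"api": "jog_arm", "payload": {"motion": [[0, 0, 0, 0, 0, 0, -1], [0, 0, 0, 0, 0, 0, -1], [0, 0, 0, 0, 0, 0, -1], [0, 0, 0, 0, 0, 0, -1], [0, 0, 0, 0, 0, 0, -1]]}}

```text
time_s: 17.7
ee_pos: [0.5088, -0.4323, 0.019]
eef_rot: [3.141, -0.0, 0.111]
force: [-0.5, 2.5, 3.3]
grip_width: 0.0517
grip_force: 50.0
```

Request:
{"api": "jog_arm", "payload": {"motion": [[0, 0, 0, 0, 0, 0, -1], [0, 0, 0, 0, 0, 0, -1], [0, 0, 0, 0, 0, 0, -1], [0, 0, -0.02, 0, 0, 0, -1], [0, 0, -0.035, 0, 0, 0, -1]]}}

```text
time_s: 18.2
ee_pos: [0.5072, -0.431, 0.0706]
eef_rot: [-3.137, 0.004, 0.111]
force: [0.6, -1.0, -5.8]
grip_width: 0.0522
grip_force: 50.0
```

```bash
python3 r.py
```

```text
18.2 [ 0.5072 -0.431   0.0706] 0.0522 [ 0.6 -1.  -5.8] [-0.048  0.139  0.021]
```

Request:
{"api": "jog_arm", "payload": {"motion": [[0, 0, -0.025, 0, 0, 0, -1], [0.045, 0, 0, 0, 0, 0, -1], [0.03, 0, 0, 0, 0, 0, -1], [-0.045, 0, 0, 0, 0, 0, -1], [-0.045, 0, 0, 0, 0, 0, -1]]}}

```text
time_s: 18.7
ee_pos: [0.4934, -0.4328, 0.0952]
eef_rot: [-3.139, 0.003, 0.114]
force: [-0.3, -1.3, -4.7]
grip_width: 0.0516
grip_force: 50.0
```

Request:
{"api": "jog_arm", "payload": {"motion": [[-0.03, 0, 0, 0, 0, 0, -1], [0.045, 0, 0, 0, 0, 0, -1], [0, 0, 0, 0, 0.12, 0, -1], [0, 0, 0, 0, 0, 0, -1], [0, 0, 0, 0, 0, 0, -1]]}}

```text
time_s: 19.2
ee_pos: [0.5076, -0.4323, 0.098]
eef_rot: [-3.141, -0.116, 0.11]
force: [0.9, -1.2, -5.3]
grip_width: 0.0517
grip_force: 50.0
```

Request:
{"api": "jog_arm", "payload": {"motion": [[0, 0, 0, 0, 0, 0, -1], [0, 0, 0, 0, 0, 0, -1], [0, 0, 0, 0, 0, 0, -1]]}}

```text
time_s: 19.5
ee_pos: [0.5087, -0.4322, 0.0986]
eef_rot: [3.141, -0.119, 0.111]
force: [-1.1, -0.1, -4.2]
grip_width: 0.0521
grip_force: 50.0
```

```bash
python3 s.py
```

```text
19.9 [ 0.177  0.356 -4.673 -0.026  0.316  0.006] My [0.345 0.336 0.329 0.264 0.329 0.309 0.313 0.304]
```

Request:
{"api": "jog_arm", "payload": {"motion": [[0, 0, 0, 0, -0.12, 0, -1], [0, 0, 0, 0, -0.12, 0, -1], [0, 0, 0, 0, 0, 0, -1], [0, 0, 0, 0, 0, 0, -1], [0, 0, 0, 0, 0, 0, -1]]}}

```text
time_s: 20.4
ee_pos: [0.5082, -0.4324, 0.0983]
eef_rot: [-3.141, 0.118, 0.11]
force: [-0.2, 0.4, -5.4]
grip_width: 0.0519
grip_force: 50.0
```

```bash
python3 s.py;python3 r.py
```

```text
20.8 [ 8.500e-02  2.120e-01 -4.924e+00  4.000e-03 -7.000e-03 -2.000e-02] My [-0.01  -0.028 -0.037  0.052 -0.055 -0.014  0.025  0.011]
20.8 [ 0.5085 -0.4324  0.0986] 0.0522 [-0.88  0.36 -5.15] [-0.013  0.011 -0.031]
```

Request:
{"api": "jog_arm", "payload": {"motion": [[0, 0, 0, 0, 0.12, 0, -1], [-0.002, 0, 0.035, 0, 0, 0, -1], [0, 0, 0.028, 0, 0, 0, -1], [0, 0, 0.009, 0, 0, 0, -1], [0, 0, 0.003, 0, 0, 0, -1]]}}

```text
time_s: 21.3
ee_pos: [0.5065, -0.4323, 0.0228]
eef_rot: [-3.141, 0.001, 0.111]
force: [0.2, 0.2, -5.1]
grip_width: 0.0515
grip_force: 50.0
```

```bash
python3 r.py;  python3 -c "
from h import *
plan([.505,-.431,.0187])"
```

```text
21.3 [ 0.5065 -0.4323  0.0228] 0.0515 [ 0.24  0.2  -5.08] [0.024 0.116 0.008]
total [-0.001 -0.001  0.004] turn [-0.001  0.001  0.003]
```

The right case gives the same swing as the middle (+0.32/−0.01). That means this swing is the normal tilt effect of a solid case: about 5 N hanging 0.27 m below the sensor. So I was wrong about the middle case. The odd one out is the **left** case, where a ball rolling to the low end (∓0.15 Nm) cancels that swing. I'll set the right case down, then pick up the left one again and check it with the case level.

Request:
{"api": "jog_arm", "payload": {"motion": [[-0.001, -0.001, 0.002, 0, 0, 0, -1], [0, 0, 0.002, 0, 0, 0, -1], [0, 0, 0, 0, 0, 0, -1], [0, 0, 0, 0, 0, 0, 1], [0, 0, 0, 0, 0, 0, 1]]}}

```text
time_s: 21.8
ee_pos: [0.5061, -0.432, 0.0206]
eef_rot: [3.14, -0.001, 0.111]
force: [1.1, -0.0, 0.2]
grip_width: 0.0644
grip_force: 0.0
```

Request:
{"api": "jog_arm", "payload": {"motion": [[0, 0, 0, 0, 0, 0, 1], [0, 0, 0, 0, 0, 0, 1], [0, 0, 0, 0, 0, 0, 1], [0, 0, 0, 0, 0, 0, 1]]}}

```text
time_s: 22.2
ee_pos: [0.5056, -0.4316, 0.0195]
eef_rot: [3.142, -0.0, 0.111]
force: [-0.3, -0.1, -0.5]
grip_width: 0.0933
grip_force: 0.0
```

Request:
{"api": "jog_arm", "payload": {"motion": [[0, 0, -0.03, 0, 0, 0, 1], [0, 0, -0.04, 0, 0, 0, 1], [0, 0, -0.04, 0, 0, 0, 1]]}}

```text
time_s: 22.5
ee_pos: [0.5053, -0.4314, 0.1305]
eef_rot: [-3.141, 0.001, 0.111]
force: [-0.1, -0.5, -0.2]
grip_width: 0.0935
grip_force: 0.0
```

```bash
python3 r.py;  python3 -c "
from h import *
plan([.482,-.222,.13])"
```

```text
22.5 [ 0.5053 -0.4314  0.1305] 0.0935 [-0.12 -0.49 -0.23] [-0.077  0.117  0.023]
total [-0.    -0.211  0.001] turn [-0.001  0.001  0.003]
```

Request:
{"api": "jog_arm", "payload": {"motion": [[0, -0.04, 0, 0, 0, 0, 1], [0, -0.045, 0, 0, 0, 0, 1], [0, -0.045, 0, 0, 0, 0, 1], [0, -0.045, 0, 0, 0, 0, 1], [0, -0.036, 0, 0, 0, 0, 1]]}}

```text
time_s: 23.0
ee_pos: [0.4817, -0.2198, 0.1296]
eef_rot: [3.142, -0.0, 0.111]
force: [0.6, -0.4, -0.3]
grip_width: 0.0943
grip_force: 0.0
```

```bash
python3 - <<'E'
from h import *
im=ctrl.camera("top")[:,:,::-1];cv2.imwrite("pics/t3.png",im[180:280,280:410])
plan([.482,-.222,.019])
roi=np.zeros(im.shape[:2],bool);roi[185:275,285:405]=1
blobs(im,(im.min(2)>190)&roi,.056)
E
```

```text
total [-0.     0.006  0.111] turn [-0.001  0.     0.005]
[ 0.4962 -0.3297] size [0.153 0.053] yaw 0.105 px [347. 228.]
[ 0.5069 -0.4329] size [0.152 0.051] yaw 0.105 px [384. 223.]
```

View pics/t3.png

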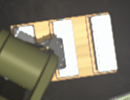

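Middle and right cases are back on their places. Now I'll grip the left case again.

Request:
{"api": "jog_arm", "payload": {"motion": [[0, 0.002, 0.04, 0, 0, 0, 1], [0, 0, 0.04, 0, 0, 0, 1], [0, 0, 0.021, 0, 0, 0, 1], [0, 0, 0.01, 0, 0, 0, 1], [0, 0, 0, 0, 0, 0, -1]]}}

```text
time_s: 23.55
ee_pos: [0.4822, -0.2238, 0.0178]
eef_rot: [-3.141, 0.001, 0.111]
force: [-0.3, 0.3, 0.3]
grip_width: 0.0888
grip_force: 0.0
```

Request:
{"api": "jog_arm", "payload": {"motion": [[0, 0, 0, 0, 0, 0, -1], [0, 0, 0, 0, 0, 0, -1], [0, 0, 0, 0, 0, 0, -1], [0, 0, 0, 0, 0, 0, -1], [0, 0, 0, 0, 0, 0, -1]]}}

```text
time_s: 24.05
ee_pos: [0.4826, -0.2238, 0.0189]
eef_rot: [3.142, -0.0, 0.111]
force: [-1.2, 2.3, 3.7]
grip_width: 0.052
grip_force: 50.0
```

Request:
{"api": "jog_arm", "payload": {"motion": [[0, 0, 0, 0, 0, 0, -1], [0, 0, 0, 0, 0, 0, -1], [0, 0, 0, 0, 0, 0, -1], [0, 0, -0.02, 0, 0, 0, -1], [0, 0, -0.04, 0, 0, 0, -1]]}}

```text
time_s: 24.55
ee_pos: [0.4807, -0.223, 0.0763]
eef_rot: [-3.138, 0.005, 0.111]
force: [0.5, 0.2, -5.3]
grip_width: 0.0518
grip_force: 50.0
```

Request:
{"api": "jog_arm", "payload": {"motion": [[0, 0, -0.04, 0, 0, 0, -1], [0, 0, -0.03, 0, 0.1, 0, -1], [0, 0, 0, 0, 0, 0, -1], [0, 0, 0, 0, 0, 0, -1], [0, 0, 0, 0, 0, 0, -1]]}}

```text
time_s: 25.05
ee_pos: [0.4818, -0.2235, 0.1464]
eef_rot: [-3.14, -0.096, 0.111]
force: [-0.0, 0.3, -5.2]
grip_width: 0.0516
grip_force: 50.0
```

Request:
{"api": "jog_arm", "payload": {"motion": [[0, 0, 0, 0, 0, 0, -1], [0, 0, 0, 0, -0.08, 0, -1], [0, 0, 0, 0, 0, 0, -1], [0, 0, 0, 0, 0, 0, -1], [0, 0, 0, 0, 0, 0, -1]]}}

```text
time_s: 25.55
ee_pos: [0.4823, -0.2237, 0.1479]
eef_rot: [-3.141, -0.021, 0.111]
force: [-0.4, 0.0, -5.3]
grip_width: 0.0514
grip_force: 50.0
```

```bash
python3 s.py; python3 r.py
```

```text
25.95 [-0.128  0.063 -4.812  0.006  0.035  0.009] My [ 0.085  0.008  0.036  0.011  0.006 -0.005  0.044  0.095]
25.95 [ 0.4824 -0.2239  0.1485] 0.0515 [-0.09  0.37 -5.85] [0.033 0.095 0.015]
```

Request:
{"api": "jog_arm", "payload": {"motion": [[0, 0, 0, 0, -0.12, 0, -1], [0, 0, 0, 0, 0, 0, -1], [0, 0, 0, 0, 0, 0, -1], [0, 0, 0, 0, 0, 0, -1], [0, 0, 0, 0, 0.08, 0, -1]]}}

```text
time_s: 26.45
ee_pos: [0.4829, -0.2237, 0.1482]
eef_rot: [-3.141, 0.018, 0.111]
force: [0.7, -0.1, -5.4]
grip_width: 0.0518
grip_force: 50.0
```

Request:
{"api": "jog_arm", "payload": {"motion": [[0, 0, 0, 0, 0, 0, -1], [0, 0, 0, 0, 0, 0, -1], [0, 0, 0, 0, 0, 0, -1]]}}

```text
time_s: 26.75
ee_pos: [0.4825, -0.2239, 0.1486]
eef_rot: [3.141, 0.021, 0.111]
force: [-0.0, -0.2, -5.3]
grip_width: 0.0517
grip_force: 50.0
```

```bash
python3 s.py; python3 r.py;  python3 -c "
from h import *
plan([.4345,.1445,.19],n=10)"
```

```text
27.15 [ 7.800e-02 -1.760e-01 -4.562e+00 -0.000e+00  2.010e-01 -1.000e-03] My [0.166 0.143 0.145 0.225 0.251 0.229 0.243 0.205]
27.15 [ 0.4825 -0.2239  0.1483] 0.0519 [ 0.03 -0.64 -4.39] [0.009 0.205 0.026]
total [-0.008 -0.371 -0.041] turn [-0.     0.02   0.003]
[-0.001, -0.037, -0.004] [-0.     0.002  0.   ]
[-0.001, -0.037, -0.004] [-0.     0.002  0.   ]
[-0.001, -0.037, -0.004] [-0.     0.002  0.   ]
[-0.001, -0.037, -0.004] [-0.     0.002  0.   ]
[-0.001, -0.037, -0.004] [-0.     0.002  0.   ]
[-0.001, -0.037, -0.004] [-0.     0.002  0.   ]
[-0.001, -0.037, -0.004] [-0.     0.002  0.   ]
[-0.001, -0.037, -0.004] [-0.     0.002  0.   ]
[-0.001, -0.037, -0.004] [-0.     0.002  0.   ]
[-0.001, -0.037, -0.004] [-0.     0.002  0.   ]
```

Near level, the moment moves from 0.03 to 0.20 Nm, opposite to what a solid case would do. That confirms the ball is in the left case. Carry it to the sieve.

Request:
{"api": "jog_arm", "payload": {"motion": [[0, -0.015, -0.02, 0, 0.02, 0, -1], [-0.001, -0.035, -0.017, 0, 0, 0, -1], [-0.001, -0.037, 0, 0, 0, 0, -1], [-0.001, -0.037, 0, 0, 0, 0, -1], [-0.001, -0.037, 0, 0, 0, 0, -1]]}}

```text
time_s: 27.65
ee_pos: [0.4606, -0.063, 0.1856]
eef_rot: [3.141, -0.0, 0.11]
force: [1.4, 0.9, -4.4]
grip_width: 0.0517
grip_force: 50.0
```

Request:
{"api": "jog_arm", "payload": {"motion": [[-0.001, -0.037, 0, 0, 0, 0, -1], [-0.001, -0.037, 0, 0, 0, 0, -1], [-0.001, -0.037, 0, 0, 0, 0, -1], [-0.001, -0.037, 0, 0, 0, 0, -1], [-0.001, -0.035, 0, 0, 0, 0, -1]]}}

```text
time_s: 28.15
ee_pos: [0.4354, 0.1186, 0.1856]
eef_rot: [-3.142, -0.0, 0.111]
force: [0.4, -0.7, -3.4]
grip_width: 0.0517
grip_force: 50.0
```

Request:
{"api": "jog_arm", "payload": {"motion": [[0, -0.02, 0, 0, 0, 0, -1], [0, -0.007, 0, 0, 0, 0, -1], [0, 0, 0, 0, 0, 0, -1], [0, 0, 0, 0, 0, 0, -1], [0, 0, 0, 0, 0, 0, -1]]}}

```text
time_s: 28.65
ee_pos: [0.4331, 0.143, 0.1854]
eef_rot: [3.141, 0.0, 0.11]
force: [-0.5, 0.5, -4.8]
grip_width: 0.0521
grip_force: 50.0
```

Request:
{"api": "jog_arm", "payload": {"motion": [[0, 0, 0, 0, 0, 0, -1], [0, 0, 0, 0, 0, 0, -1], [0, 0, 0, 0, 0, 0, -1], [0, 0, 0, 0, 0, 0, -1], [0, 0, 0, 0, 0, 0, -1]]}}

```text
time_s: 29.15
ee_pos: [0.4329, 0.1439, 0.1854]
eef_rot: [3.142, 0.0, 0.111]
force: [-0.3, 0.7, -4.4]
grip_width: 0.0514
grip_force: 50.0
```

```bash
python3 r.py; python3 - <<'E'
from h import *
plan([.4345,.1445,.185]);print(ctrl.get_obs()["joint_vel"].round(3))
a=ctrl.camera("side");b=ctrl.camera("top")
cv2.imwrite("pics/f.png",np.vstack([a[80:350,120:520],b[100:330,60:460]])[:,:,::-1])
E
```

```text
29.15 [0.4329 0.1439 0.1854] 0.0514 [-0.3   0.71 -4.43] [ 0.036  0.291 -0.029]
total [ 0.002 -0.     0.   ] turn [0.    0.    0.003]
[-0.001 -0.001 -0.001 -0.    -0.001  0.   ]
```

View pics/f.png

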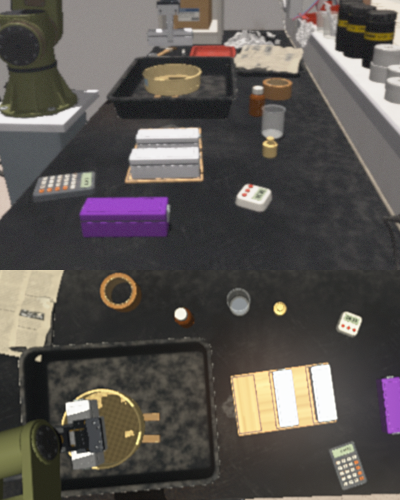

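The left case hangs level over the sieve, the other two are on the strip, and the beaker, weight and bottle haven't moved. Grip width (51 mm) and load (about 4.5 N) show it's firmly held, so I'm handing in.

```bash
python3 -c "
from station import ctrl
print(ctrl.hand_in())"
```

```text
the job is handed in; nothing more can be done
None
```

I shook all three cases in order; the left one rattles, and I handed in with it held still and level over the sieve, the other two back on their places and the bystanders undisturbed (no verdict was returned).

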